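# Load the label dispenser

## Task

Load the label roll into the dispenser. Squeeze the orange snap tab on the blue cover toward the cover's rib, lift the cover straight off while the tab is held in, and set it down gently, upright, on the green mat; then push the label roll along the fence, flat on the table and without lifting it, until it is fully home in the corner against the end stop. Do not knock the cookie boxes about.

Things in the scene. Friction and masses are not known exactly. Their poses are not given: they have to be found in the camera images.
- dispenser: Aluminium label dispenser fixed to the table. Origin on the table, middle of the covered bay; +x points away from the robot (turned up to 0.2 rad), +y along the fence to the end stop. Fence polished and slippery, 44 mm high, face at x = +44 mm, from y = -234 to +52 mm. End stop 44 mm high, face at y = +44 mm, from x = -37 mm to the fence. No floor of its own: the roll slides on the table
- roll_home (a point): Where the roll's centre belongs: fully home, touching fence and end stop; 4.5 mm from the dispenser's origin in x and y, 18 mm above the table. Axes as the dispenser's
- cover: Blue clip-down cover over the bay, 110 x 110 mm, 100 mm high with its grip, 180 g, standing on four walls. Origin at its underside, at first on the dispenser's origin, same axes, 1.5 mm play. The walls reach round fence and end stop: it must rise straight up about 50 mm before going sideways. Latched, it lifts only about 2 mm
- cover_grip (a point): Midway between the orange tab and the blue rib standing on the cover, 85 mm above its underside. Outer face of the tab 23 mm toward the cover's -x (robot's side), of the rib 23 mm toward +x: a pinch 46 mm wide closing along the cover's x. Tab 36 mm, rib 44 mm wide in y; both stand from 52 to 100 mm above the underside
- tab (a joint): How far the orange tab is pressed in toward the rib (m): 0 = out and latched, 0.010 = fully in. A spring pushes it out, 2.4 N at 0 to 8.4 N fully in. Beyond about 6 mm its nose is clear of the catch. Squeezing tab and rib together fully in makes the pinch 36 mm wide and holds the cover
- mat: Green silicone mat, 170 x 170 mm, 3 mm thick, fixed; origin at its centre on the table. It lies to the robot's left or right (the kitchen scale lies on the other side)
- roll_center (a point): Centre of the label roll, a cylinder lying flat, 79 mm across and 36 mm high (centre 18 mm above the table), about 0.11 kg. It starts 130 to 180 mm from the bay toward the dispenser's -y, 1 to 10 mm off the fence. Pushed a little on the outer side of its middle (about 10 mm) it keeps to the fence; much farther out it can wedge
- label_roll: The same label roll; origin at the centre of its underside
- cookie_box_0: Clear box of cookies, 74 x 74 x 129 mm, loose bystander behind the left of the dispenser; origin at the centre of its underside
- cookie_box_1: Clear box of cookies, 74 x 74 x 129 mm, loose bystander behind the right of the dispenser; origin at the centre of its underside
- catch (a point): Top of the catch post in front of the cover, 66 mm above the table, 65 mm from the dispenser's origin toward its -x; the post is 44 mm wide in y, 16 mm in x, and its lip holds down the nose of the cover's tab. Keep fingertips above 68 mm over it
There are look-alikes about, which are no part of the job. Leave any black, pink or purple look-alike of the label_roll alone.

How it is judged (in metres and radians):
On the way, in this order (a step that is already met when the one before it is completed fails the run):
1. the tab is pressed in while the cover is still seated (value of joint tab above 0.006 m and z of cover in the frame of dispenser below 0.005 m and horizontal distance between cover and dispenser below 0.008 m), for 0.05 s.
2. the cover is lifted clear of the fence (z of cover in the frame of dispenser above 0.044 m), for 0.05 s.
3. the cover stands upright on the mat, let go (horizontal distance between cover and mat below 0.05 m and height (world z) of cover below 0.008 m and angle between cover's own z axis and vertical below 0.1 rad and contact force between cover and the fingers below 0.1 N), for 0.2 s.
At the end, for the whole second after the job is handed in: The cover stands upright on the mat, its middle within 50 mm of the mat's, at rest; the label roll lies flat on the table in the dispenser, its centre within 6 mm of the home point, at rest (horizontal distance between cover and mat below 0.05 m and height (world z) of cover below 0.008 m and angle between each of cover, label_roll's own z axis and vertical below 0.1 rad and linear speed of each of cover, label_roll below 0.02 m/s and horizontal distance between roll_center and roll_home below 0.006 m and height (world z) of label_roll below 0.006 m); the robot touches nothing.
It fails at once if the cover is dropped (faster than 0.5 m/s close above the table) (linear speed of cover above 0.5 m/s and height (world z) of cover below 0.03 m).
It fails at once if the roll is lifted more than 12 mm or tipped more than 0.3 rad (height (world z) of label_roll above 0.012 m or angle between label_roll's own z axis and vertical above 0.3 rad).
It fails at once if the roll strays more than 25 mm from the fence (x of roll_center in the frame of roll_home below -0.025 m).
It fails at once if a cookie box is moved more than 30 mm or tipped (distance of any of cookie_box_0, cookie_box_1 from where it was at the start of the episode above 0.03 m or angle between any of cookie_box_0, cookie_box_1's own z axis and vertical above 0.3 rad).
It also fails if it takes over 54 s, if anything falls off the work surface, if the arm or the gripper's body presses on something with over 40 N, if the wrist force passes 120 N, or if a joint passes its speed limit or range.

## Robot

A 6-joint arm with a two-finger parallel gripper is mounted at the origin on a cart in front of the work surface, level with it; the furniture and walls round the work are solid. World frame = base frame: x ahead of the robot, y to its left, z up, the work surface at z = 0. Lengths are in mm, angles in rad, forces in N, time in s.
With the tool pointing down it reaches from about 350 to 775 mm from the base axis. Payload 5.5 kg.
Tool frame: the origin (TCP) lies between the finger pads; the fingertips stand 8 mm ahead of it and the grasp point (between the pads) lies 11 mm behind it; z points along the fingers, y is the line along which they close (so a half turn about z gives the same grasp; the last joint's range is limited). The gripper opens to 85 mm and grips with 20 to 120 N. Pads are 22 mm wide; open, the fingers measure 114 mm over their backs; the gripper's body (76 mm by 85 mm) begins 54 mm behind the grasp point. The pads swing forward as they close: fully open they stand 13 mm farther back than shut.
Start: joints at [1.05, 0.313, 0.046, 1.304, 0, 1.431], TCP at [213.735, 533.846, 207.923] pointing down, gripper open.
Joint ranges: [-2.76, 2.76], [-0.86, 1.69], [-1.03, 1.26], [-2.2, 2.34], [-1.47, 1.5], [-3.14, 3.14]. Speed limits (rad/s): [2.57, 2.57, 3.14, 3.14, 3.14, 3.14].

## Interface

Orientations are given as a unit quaternion [w, x, y, z].
In Python, from cell import monitor, snapshot, job, recognise, mark_of gives the robot as it stands. The module is installed in compiled form; this text tells all that it offers.
- The arm moves only by the tool apply_moves, never from a script. Its argument "plan" is a list of rows, each an object of numbers: "x", "y", "z": the shift along the world's x, y, z in cm; "ax", "ay", "az": the turn, a rotation vector about the world's x, y, z in rad; "claw": the closure in counts, from 0 (fully open) to 255 (shut). In form: [{"x": .., "y": .., "z": .., "ax": .., "ay": .., "az": .., "claw": ..}, ...]. A call has 1 to 12 rows; each row shifts and turns the commanded pose from where the row before left it; what a row does not reach is not made up. A row lasts 1/8 s, in which the tool goes at most 62.5 mm and 10.7 degrees, less where a joint would pass 70% of its speed; a pose out of reach is approached as far as the arm can. A call is refused whole if a number of a shift passes 6.25 or a number of a turn 0.188, either way. A call with a gripper value outside its range is refused whole. The fingers move at their own pace and stop on an object; "force" is the grip in N (left out, the last holds). Time passes only in rows, so rows that do not move let the fingers close. It gives the time, the measured TCP pose, the force, the opening and the grip force at its end, in the units of the state.
- monitor.sense(): the state, without advancing time (a new reading comes with each control period).
- snapshot(name): name is "scene" or "top" or "wrist"; returns a dict with "img" (480x640x3 uint8, red, green, blue), "camera_matrix" (3x3 intrinsics, pixels), "world_to_cam" (4x4, takes a point from world to camera coordinates); the wrist camera has in their place "hand_eye" (4x4, takes a point from camera to tool coordinates, whose origin is the TCP and whose axes are the flange's). Camera axes: x right, y up, looking along -z (the intrinsics and any distortion apply to the point x, -y, -z); pixel columns grow to the right and rows downward; lengths in mm; the calibration is good to about 2 mm. A picture is of the moment at which its call begins: read the wrist's pose just before it. There is no depth.
- job.hand_in(): hands the job in; it is judged then, once.
Trained networks look in a picture, given as the dict that the camera call returned (one of the last four; its "shot" number tells which), for a name from the list of things; names that differ only in an ending like _2 or _b are one class to them, and where a whole thing is asked for, a point or a joint stands for the part that bears it (a point fixed in the world has none). Each returns a list of dicts, best first, with "score" (0 to 1); they miss things now and then, are a little off and sometimes report something else, mostly with a low value. They report only what shows in the picture. A call takes as long as a camera call. They do not tell look-alikes from the thing itself.
- recognise(picture, target): "pixel" ([column, row] in pixels, amid what is visible of it).
- mark_of(picture, target): "pixel" ([column, row] in pixels: a listed point, or the origin of a listed thing).
The state is a dict: "time_s": time; "joints": joint angles; "dq": joint speeds; "joint_torque": joint torques, N m; "ee_pos": TCP position; "tool_rot": TCP orientation; "force": force on the tool from outside, world axes, zero at the start; "wrist_torque": the same for the moment, N m; "grip_width": finger opening in mm; "grip_force": force on a finger pad.
Only numpy, scipy, OpenCV 4.12 (cv2) and the standard library are available. Lean on these libraries where they do the work, as an engineer would, in place of code of your own. Each camera call takes 0.05 s, during which the arm holds its last target. There are 200 camera calls.

## Working session

There is one attempt and no reset: what is moved stays moved. The work goes in short steps, Python scripts to look and compute and a tool call to move; the robot and the scene stay as the last step left them, time stands still between calls to the robot, and variables do not carry over. Pictures are saved under pics/ and viewed, at most 10 in all, crops included, and the job is handed in when it is done.

Besides the shell and the picture viewer there is one more tool, called after "Request:" in YAML: its name, and indented under it one key for each argument. apply_moves: Moves the arm, as the interface text tells. Its arguments: {"type":"object","properties":{"plan":{"type":"array","items":{"type":"object","properties":{"x":{"type":"number"},"y":{"type":"number"},"z":{"type":"number"},"ax":{"type":"number"},"ay":{"type":"number"},"az":{"type":"number"},"claw":{"type":"number"}}}},"force":{"type":"number"}},"required":["plan"]}

```bash
mkdir -p pics; cat > h.py <<'E'
import numpy as np, cv2
from cell import monitor, snapshot, job, recognise, mark_of
from scipy.spatial.transform import Rotation as R
def ray(p,px):
    K=np.array(p["camera_matrix"]);T=np.array(p["world_to_cam"])
    d=np.linalg.inv(K)@[px[0],px[1],1]; d=np.array([d[0],-d[1],-d[2]])
    Ri=T[:3,:3].T; return -Ri@T[:3,3], Ri@d
def onz(p,px,z):
    o,d=ray(p,px); return o+d*(z-o[2])/d[2]
def tri(a,pa,b,pb):
    o1,d1=ray(a,pa);o2,d2=ray(b,pb);d1/=np.linalg.norm(d1);d2/=np.linalg.norm(d2)
    A=np.eye(3)-np.outer(d1,d1);B=np.eye(3)-np.outer(d2,d2)
    return np.linalg.solve(A+B,A@o1+B@o2)
def proj(p,X):
    K=np.array(p["camera_matrix"]);T=np.array(p["world_to_cam"])
    c=T[:3,:3]@np.array(X)+T[:3,3]; q=K@[c[0],-c[1],-c[2]]; return q[:2]/q[2]
def save(p,n): cv2.imwrite(f"pics/{n}.png",np.asarray(p["img"])[:,:,::-1])
E
python3 - <<'E'
from h import *
np.set_printoptions(precision=1,suppress=True)
for n in("scene","top"):
    p=snapshot(n);save(p,n+"0"); print(n,[k for k in p], p.get("dist"))
    zz=dict(dispenser=0,cover=0,cover_grip=85,mat=0,roll_center=18,label_roll=0,cookie_box_0=0,catch=66,roll_home=18)
    for t,z in zz.items():
        for r in mark_of(p,t)[:4]: print(t,np.array(r["pixel"]),round(r["score"],2),onz(p,r["pixel"],z))
s=monitor.sense();print(s)
E
```

```text
scene ['img', 'camera_matrix', 'world_to_cam', 'shot'] None
cover [297.2 239.9] 0.96 [576.1  69.6   0. ]
cover_grip [298.8 214.8] 0.65 [583.8  69.2  85. ]
mat [324.6 379.3] 0.97 [ 439.5 -358.     0. ]
roll_center [288.5 317. ] 0.95 [ 435.5 -188.    18. ]
roll_center [377.1 305.4] 0.87 [ 633.2 -249.9   18. ]
roll_center [321.3 272.6] 0.65 [567.7 -93.5  18. ]
roll_center [264.2 279.8] 0.63 [430.6 -51.8  18. ]
label_roll [266.8 285.9] 0.84 [433.8 -57.2   0. ]
label_roll [374.5 310.6] 0.83 [ 628.9 -247.8    0. ]
label_roll [317.6 274.5] 0.82 [564.6 -78.9   0. ]
label_roll [287.7 318.5] 0.79 [ 437.6 -176.8    0. ]
cookie_box_0 [305.1 186.2] 0.67 [712.5 302.9   0. ]
cookie_box_0 [413.7 278.1] 0.62 [ 774.7 -201.3    0. ]
catch [273.5 224.8] 0.61 [515.2  83.2  66. ]
top ['img', 'camera_matrix', 'world_to_cam', 'shot'] None
cover [293.4 233.9] 0.88 [581.2  62.    0. ]
cover_grip [287.4 229.1] 0.91 [592.4  75.5  85. ]
cover_grip [343.1 238.1] 0.6 [568.  -89.6  85. ]
mat [425.5 277.7] 0.82 [ 449.5 -354.     0. ]
roll_center [340.6 238.9] 0.96 [567.  -85.8  18. ]
roll_center [393.7 218.7] 0.81 [
[... 170 characters left out ...]
  0. ]
label_roll [327.1 278.8] 0.91 [441.7 -45.9   0. ]
label_roll [366.9 282.7] 0.88 [ 431.3 -170.8    0. ]
label_roll [389.7 219. ] 0.77 [ 632.2 -240.6    0. ]
cookie_box_0 [212.7 189.3] 0.72 [718.9 319.6   0. ]
cookie_box_0 [381.8 175.8] 0.62 [ 768.6 -214.6    0. ]
catch [283.6 255.7] 0.62 [513.3  86.9  66. ]
{'time_s': 1.0, 'joints': array([1.1, 0.3, 0. , 1.3, 0. , 1.4]), 'dq': array([ 0., -0.,  0.,  0., -0., -0.]), 'joint_torque': array([ -0. , -48. ,  29.9,   0. ,  -0. ,  -0. ]), 'ee_pos': array([213.7, 533.8, 207.9]), 'tool_rot': array([0. , 0.2, 1. , 0. ]), 'force': array([-0.3,  1. , -0.2]), 'wrist_torque': array([ 0.,  0., -0.]), 'grip_force': 0.0, 'grip_width': 85.17289858981397}
```

```bash
python3 -c "
import cv2
a=cv2.imread('pics/scene0.png')[140:440,200:500];b=cv2.imread('pics/top0.png')[140:340,200:480]
cv2.imwrite('pics/c1.png',cv2.resize(a,(600,600),interpolation=2));cv2.imwrite('pics/c2.png',cv2.resize(b,(784,560),interpolation=2))"
```

```text
(no output)
```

View pics/c1.png

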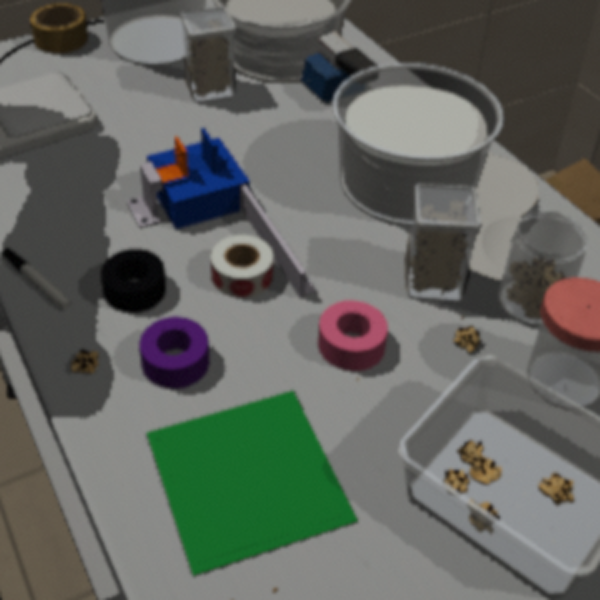

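View pics/c2.png

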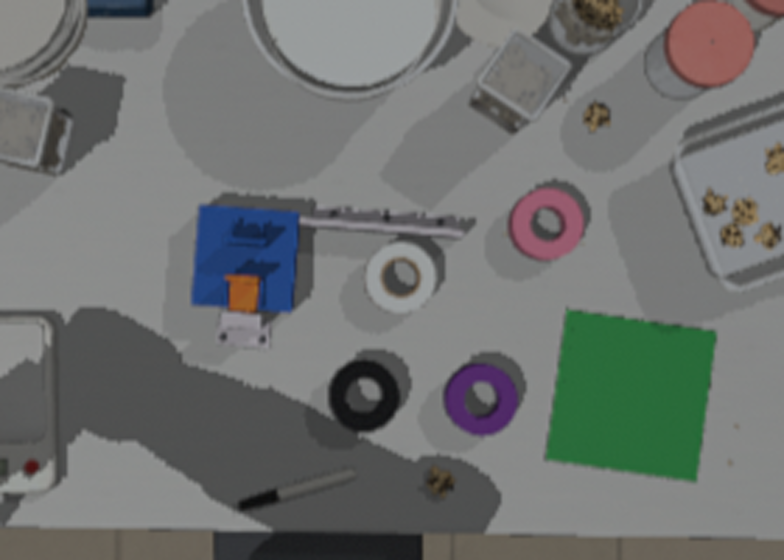

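```bash
python3 - <<'E'
from h import *
s=monitor.sense();print(s['tool_rot'].tolist())
q=s['tool_rot'];r=R.from_quat([q[1],q[2],q[3],q[0]]).as_matrix();print(r.round(3))
p=snapshot("wrist");print(np.round(p['hand_eye'],3))
p=snapshot("top");o=lambda a,z:onz(p,(200+a[0]/2.8,140+a[1]/2.8),z).round(1)
a=o((302,217),44);b=o((463,235),44);print(a,b,np.arctan2(*(a-b)[:2]))
a=o((200,207),52);b=o((299,209),52);c=o((193,303),52);d=o((296,311),52);print(a,b,c,d)
print("mat",[o(v,3) for v in((568,309),(716,330),(546,458),(697,480))])
E
```

```text
[1.3894409649626544e-05, 0.18927630362606943, 0.9819238661183074, 4.2893748769188624e-05]
[[-0.928  0.372  0.   ]
 [ 0.372  0.928  0.   ]
 [-0.     0.    -1.   ]]
[[-1.00000e-03  9.62000e-01  2.73000e-01  6.83900e+01]
 [ 1.00000e+00  1.00000e-03  1.00000e-03  1.43400e+00]
 [ 1.00000e-03  2.73000e-01 -9.62000e-01 -1.66244e+02]
 [ 0.00000e+00  0.00000e+00  0.00000e+00  1.00000e+00]]
[630.5  16.3  44. ] [ 613.2 -159.4   44. ] 0.09814692678755162
[639.3 126.9  52. ] [638.6  19.5  52. ] [535.1 132.7  52. ] [528.   21.1  52. ]
mat [array([ 534.1, -282. ,    3. ]), array([ 513. , -447.3,    3. ]), array([ 367.8, -258.7,    3. ]), array([ 345.9, -426.7,    3. ])]
```

Request:
apply_moves:
  plan:
    - {"x": 2, "y": -5, "z": 2}
    - {"x": 4, "y": -4.7}
    - {"x": 4, "y": -4.7}
    - {"x": 4, "y": -4.7}

```text
schema error: expected keys x, y, z, ax, ay, az, claw
```

Request:
apply_moves:
  plan:
    - {"x": 2, "y": -5, "z": 2, "ax": 0, "ay": 0, "az": -0.16, "claw": 0}
    - {"x": 4, "y": -4.5, "z": 2, "ax": 0, "ay": 0, "az": -0.16, "claw": 0}
    - {"x": 4, "y": -4.5, "z": 0, "ax": 0, "ay": 0, "az": -0.16, "claw": 0}
    - {"x": 4, "y": -4.5, "z": 0, "ax": 0, "ay": 0, "az": -0.16, "claw": 0}
    - {"x": 4, "y": -4.5, "z": 0, "ax": 0, "ay": 0, "az": -0.16, "claw": 0}
    - {"x": 4, "y": -4.5, "z": 0, "ax": 0, "ay": 0, "az": -0.16, "claw": 0}
    - {"x": 4, "y": -4.5, "z": 0, "ax": 0, "ay": 0, "az": -0.16, "claw": 0}
    - {"x": 4, "y": -4.5, "z": 0, "ax": 0, "ay": 0, "az": -0.14, "claw": 0}
    - {"x": 4, "y": -4.5, "z": 0, "ax": 0, "ay": 0, "az": 0, "claw": 0}
    - {"x": 3, "y": -4.5, "z": 0, "ax": 0, "ay": 0, "az": 0, "claw": 0}
    - {"x": 0, "y": 0, "z": 0, "ax": 0, "ay": 0, "az": 0, "claw": 0}
    - {"x": 0, "y": 0, "z": 0, "ax": 0, "ay": 0, "az": 0, "claw": 0}

```text
time_s: 2.6
ee_pos: [582.8, 79.5, 247.4]
tool_rot: [-0.0, 0.732, 0.682, -0.0]
force: [-0.3, 0.6, 0.3]
grip_width: 85.6
grip_force: 0.0
```

```bash
cat >> h.py <<'E'
def wrist():
    s=monitor.sense(); p=snapshot("wrist"); q=s['tool_rot']
    T=np.eye(4);T[:3,:3]=R.from_quat([q[1],q[2],q[3],q[0]]).as_matrix();T[:3,3]=s['ee_pos']
    p["world_to_cam"]=np.linalg.inv(T@np.array(p["hand_eye"])); return p
E
python3 - <<'E'
from h import *
np.set_printoptions(precision=1,suppress=True)
s=monitor.sense();print(s['ee_pos'],s['tool_rot'],s['joints'])
p=wrist();save(p,"w1")
for t,z in dict(dispenser=0,cover=0,cover_grip=85,roll_center=18,label_roll=0,catch=66).items():
    for r in mark_of(p,t)[:3]: print(t,np.array(r["pixel"]),round(r["score"],2),onz(p,r["pixel"],z))
E
```

```text
[582.8  79.5 247.4] [-0.   0.7  0.7 -0. ] [-0.   0.3  0.2  1.4  0.   1.6]
cover [314.  197.7] 0.58 [583.4  78.8   0. ]
cover_grip [311.1 216.1] 0.94 [581.   77.9  85. ]
roll_center [185.9 326.8] 0.95 [432.4 -51.3  18. ]
roll_center [204.7 425.1] 0.84 [ 434.  -181.7   18. ]
roll_center [310.1 348.8] 0.57 [567.  -88.3  18. ]
label_roll [311.9 344.8] 0.92 [568.5 -94.    0. ]
label_roll [210.6 414.3] 0.86 [ 436.6 -181.4    0. ]
label_roll [194.6 317.3] 0.68 [437.1 -49.2   0. ]
catch [240.8 208.8] 0.85 [518.7  84.8  66. ]
catch [312.3 216.4] 0.59 [581.6  73.4  66. ]
```

View pics/w1.png

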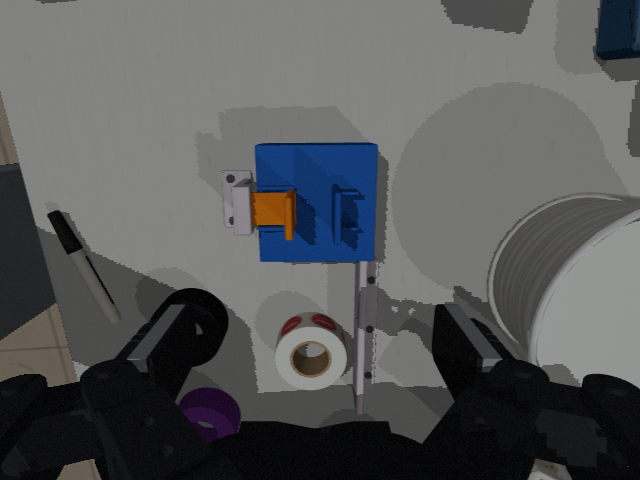

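```bash
python3 - <<'E'
from h import *
np.set_printoptions(precision=1,suppress=True)
p=wrist();im=p['img'];o=lambda u,v,z:onz(p,(u,v),z)[:2]
hsv=cv2.cvtColor(im,cv2.COLOR_RGB2HSV)
m=cv2.inRange(hsv,(105,150,100),(125,255,255)); m[:130]=0;m[280:]=0;m[:,:240]=0;m[:,400:]=0
# cover plate rect
ys,xs=np.where(m>0);print(xs.min(),xs.max(),ys.min(),ys.max())
pts=np.array([o(u,v,52) for u,v in zip(xs,ys)]).astype(np.float32);print("rect z52",cv2.minAreaRect(pts))
for v in(150,170,190,250,258):
    r=np.where(m[v])[0];print(v,r.min(),r.max(),o(r.min(),v,52),o(r.max(),v,52))
for u in(265,290,320,350,370):
    r=np.where(m[:,u])[0];print(u,r.min(),r.max(),o(u,r.min(),52),o(u,r.max(),52))
ora=cv2.inRange(hsv,(8,150,120),(22,255,255));ys,xs=np.where(ora);print("orange",xs.min(),xs.max(),ys.min(),ys.max())
g=cv2.cvtColor(im,cv2.COLOR_RGB2GRAY)
for v in(275,290,310,340,370,390):print(v,g[v,346:380])
E
python3 -c "
import cv2
a=cv2.imread('pics/w1.png')[130:420,210:400];cv2.imwrite('pics/c3.png',cv2.resize(a,(393,600),interpolation=2))"
```

```text
255 376 146 261
rect z52 ((585.6675415039062, 80.79924774169922), (107.67086791992188, 108.85295104980469), 86.02639770507812)
150 255 376 [535.  134.8] [642.3 127.4]
170 256 376 [533.9 117.2] [641.9 109.7]
190 257 375 [532.9  99.2] [640.5  91.7]
250 260 373 [529.5  41.8] [637.   34.4]
258 260 372 [528.6  33.8] [635.8  26.4]
265 146 261 [544.2 137.6] [533.1  30.5]
290 146 261 [566.3 136.1] [557.1  28.8]
320 146 261 [592.9 134.3] [585.8  26.8]
350 146 261 [619.4 132.4] [614.6  24.8]
370 146 261 [637.1 131.2] [633.8  23.5]
orange 253 291 194 240
275 [117 119 117 118 117 117 118 111  89  65  65  67  77 108 128 137 137 136
 137 127 102  81  82  82  82  84  83  83  84 108 130  86 100 132]
290 [118 116 117 116 119 118 118 111  82  64  66  64  88 124 119  79  81  84
  84  80  77  82  80  80  82  84  82  84  83  86  89  77  78  77]
310 [117 116 118 118 118 118 117 105  63  65  57  43  58  70  80  80  81  84
  83  80  81  82  81  81  81  83  84  83  84  77  69  77  78  77]
340 [ 62  60  62  61  61  61  60  63  63  65  70  98 129 138 138 139 136 125
  99  83  80  81  80  81  80 107 138 136 132 131 131 130 131 131]
370 [ 61  60  86 117 117 109  85  64  64  62  89 129 138 138 140 138 127  98
  78  80  79  81  78  80  81  82  88 111 130 131 131 131 130 130]
390 [ 77  77  78  77  77  69  41  51  62  84 119 134 139 139 141 135 107  67
  71  71  71  70  70  69  72  72  74  77  77  76  77  75  77  77]
```

View pics/c3.png

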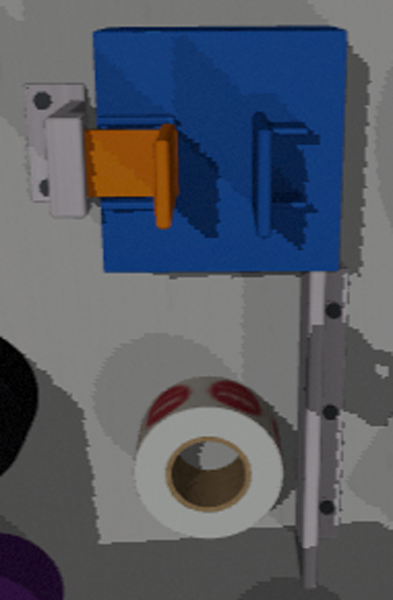

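```bash
python3 - <<'E'
from h import *
np.set_printoptions(precision=1,suppress=True)
p=wrist();im=p['img'];o=lambda u,v,z:onz(p,(u,v),z)[:2]
a=o(358.6,275,44);b=o(355.3,390,44);c=o(356.8,340,44);print(a,b,c,np.arctan2(*(a-b)))
for v in(190,205,220,232): print(v,im[v,282:300].tolist(),"\n RIB",im[v,328:346,2].tolist())
print(o(286,215,100),o(341,215,100),o(335,215,100))
E
```

```text
[623.1   6.6] [ 614.4 -126. ] [618.4 -65.5] 0.06590059156463429
190 [[13, 44, 96], [13, 45, 96], [8, 41, 94], [11, 43, 94], [12, 43, 94], [10, 44, 94], [31, 43, 83], [62, 45, 48], [73, 44, 32], [68, 40, 31], [58, 46, 58], [25, 41, 79], [8, 27, 66], [8, 24, 56], [11, 39, 80], [19, 54, 109], [19, 52, 109], [16, 53, 108]] 
 RIB [108, 107, 103, 82, 61, 64, 68, 69, 66, 66, 58, 46, 52, 64, 66, 64, 65, 64]
205 [[145, 75, 10], [135, 69, 4], [123, 61, 9], [144, 75, 10], [150, 82, 11], [150, 83, 10], [149, 82, 5], [146, 80, 15], [124, 61, 5], [93, 44, 5], [66, 30, 0], [72, 34, 3], [84, 41, 6], [80, 41, 39], [9, 33, 70], [13, 33, 72], [13, 33, 71], [10, 32, 72]] 
 RIB [108, 108, 103, 83, 55, 60, 80, 108, 118, 119, 120, 113, 88, 64, 71, 72, 72, 72]
220 [[145, 75, 8], [145, 75, 8], [141, 73, 11], [137, 68, 2], [150, 80, 11], [149, 83, 4], [151, 85, 16], [149, 81, 8], [141, 72, 6], [111, 53, 6], [69, 32, 4], [67, 28, 0], [80, 38, 1], [86, 42, 30], [14, 28, 59], [11, 31, 70], [7, 31, 70], [6, 30, 70]] 
 RIB [107, 108, 102, 82, 56, 61, 86, 112, 119, 120, 119, 110, 87, 52, 56, 55, 56, 55]
232 [[13, 57, 120], [33, 59, 114], [81, 60, 81], [127, 62, 1], [150, 79, 5], [150, 84, 8], [151, 85, 13], [150, 83, 10], [147, 77, 7], [125, 62, 1], [71, 34, 5], [57, 41, 73], [18, 51, 108], [10, 32, 71], [7, 31, 72], [5, 32, 70], [9, 31, 70], [4, 30, 70]] 
 RIB [121, 121, 121, 105, 56, 68, 97, 115, 118, 120, 118, 112, 93, 65, 71, 72, 70, 72]
[561.5  84. ] [605.8  81. ] [601.   81.3]
```

Request:
apply_moves:
  plan:
    - {"x": 0.1, "y": 0.1, "z": -5, "ax": 0, "ay": 0, "az": 0, "claw": 0}
    - {"x": 0, "y": 0, "z": -5, "ax": 0, "ay": 0, "az": 0, "claw": 0}
    - {"x": 0, "y": 0, "z": -4, "ax": 0, "ay": 0, "az": 0, "claw": 0}
    - {"x": 0, "y": 0, "z": -2.9, "ax": 0, "ay": 0, "az": 0, "claw": 0}
    - {"x": 0, "y": 0, "z": 0, "ax": 0, "ay": 0, "az": 0, "claw": 60}
    - {"x": 0, "y": 0, "z": 0, "ax": 0, "ay": 0, "az": 0, "claw": 100}
  force: 40

```text
time_s: 3.8
ee_pos: [585.0, 80.6, 79.9]
tool_rot: [0.001, 0.731, 0.682, 0.001]
force: [0.4, 0.5, -0.1]
grip_width: 52.6
grip_force: 0.0
```

Request:
apply_moves:
  plan:
    - {"x": -0.1, "y": 0, "z": 0, "ax": 0, "ay": 0, "az": 0, "claw": 120}
    - {"x": 0, "y": 0, "z": 0, "ax": 0, "ay": 0, "az": 0, "claw": 150}
    - {"x": 0, "y": 0, "z": 0, "ax": 0, "ay": 0, "az": 0, "claw": 200}
    - {"x": 0, "y": 0, "z": 0, "ax": 0, "ay": 0, "az": 0, "claw": 255}
    - {"x": 0, "y": 0, "z": 0, "ax": 0, "ay": 0, "az": 0, "claw": 255}
  force: 40

```text
time_s: 4.42
ee_pos: [583.1, 80.5, 78.6]
tool_rot: [0.0, 0.731, 0.682, 0.0]
force: [1.1, 0.8, 0.4]
grip_width: 0.0
grip_force: 0.0
```

```bash
python3 - <<'E'
from h import *
s=monitor.sense();print(s['ee_pos'],s['grip_width'],s['grip_force'],s['force'])
a=wrist();b=snapshot("scene")
im=np.hstack([cv2.resize(a['img'],(480,360)),cv2.resize(b['img'][200:290,250:330],(320,360),interpolation=cv2.INTER_CUBIC)])
cv2.imwrite("pics/g1.png",im[:,:,::-1])
E
```

```text
[583.14109656  80.51907898  78.64456391] 0.016268281983502247 0.0 [1.05675947 0.80175558 0.41205546]
```

View pics/g1.png

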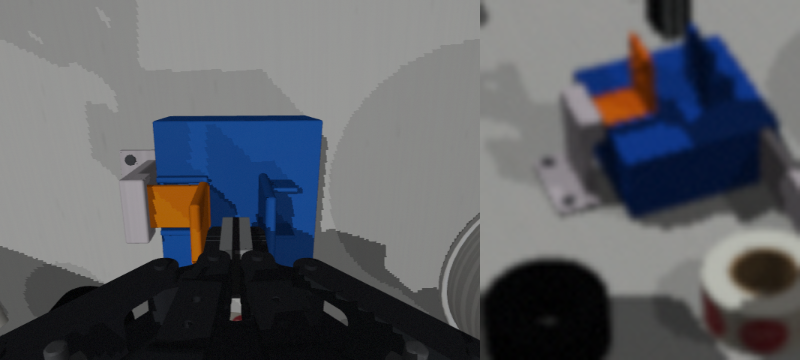

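```bash
python3 - <<'E'
from h import *
np.set_printoptions(precision=1,suppress=True)
a=wrist();b=snapshot("scene");t=snapshot("top")
for z in(71,79,100,120):print(z,[proj(q,[583.1,80.5,z]) for q in(a,b,t)])
for n,q in zip("wst",(a,b,t)):
    print(n,[(k,r['pixel'],round(r['score'],2)) for k in("cover_grip","cover","catch") for r in mark_of(q,k)[:1]])
im=np.hstack([cv2.resize(b['img'][190:260,255:335],(400,350),interpolation=cv2.INTER_CUBIC),cv2.resize(t['img'][190:260,250:330],(400,350),interpolation=cv2.INTER_CUBIC)])
cv2.imwrite("pics/g2.png",im[:,:,::-1])
r=mark_of(b,"cover_grip");r2=mark_of(t,"cover_grip")
if r and r2: print(tri(b,r[0]['pixel'],t,r2[0]['pixel']))
E
```

```text
71 [array([311.7, 283.2]), array([297. , 216.8]), array([286. , 232.4])]
79 [array([311.6, 289.9]), array([296.9, 214.4]), array([285.8, 232.3])]
100 [array([311.3, 310.7]), array([296.6, 208.1]), array([285.3, 232. ])]
120 [array([310.9, 336. ]), array([296.3, 202. ]), array([284.8, 231.8])]
w [('cover_grip', [311.1, 300.1], 0.93), ('cover', [312.4, 245.8], 0.69), ('catch', [176.2, 283.1], 0.91)]
s [('cover_grip', [297.2, 217.2], 0.93), ('cover', [299.1, 238.5], 0.62), ('catch', [275.0, 227.7], 0.83)]
t [('cover_grip', [286.7, 232.8], 0.86), ('cover', [291.7, 232.9], 0.65), ('catch', [285.3, 258.1], 0.89)]
[582.3  78.1  71.5]
```

View pics/g2.png

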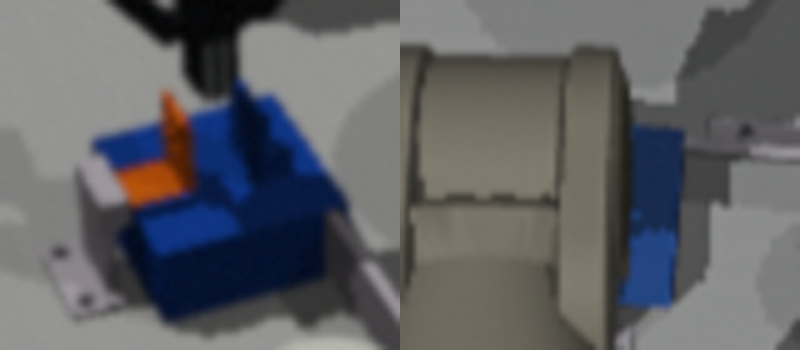

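```bash
python3 - <<'E'
from h import *
np.set_printoptions(precision=1,suppress=True)
a=wrist();b=snapshot("scene");t=snapshot("top")
print(monitor.sense()['ee_pos'],monitor.sense()['joints'])
for q in(a,b,t):print(ray(q,(320,240))[0],ray(q,(320,240))[1]/np.linalg.norm(ray(q,(320,240))[1]), np.array(q['camera_matrix'])[0])
print("tip",tri(a,(317,289),b,(298,209)))
print("grip",tri(a,(311.1,300.1),b,(297.2,217.2)))
print("catch",tri(a,(176.2,283.1),b,(275,227.7)),tri(t,(285.3,258.1),b,(275,227.7)))
print("tab far top",tri(a,(278,243),b,(255+165/5,190+92/5)))
print("rib far top",tri(a,(350,232),b,(255+238/5,190+85/5)))
E
```

```text
[583.2  80.5  78.6] [ 0.   0.4 -0.1  1.  -0.   1.6]
[589.3 150.6 244.9] [-0.  -0.3 -1. ] [397.6   0.  314.2]
[ 185.5 -840.   830.4] [ 0.3  0.7 -0.6] [463.6   0.  315.7]
[ 536.2  -12.1 1402.5] [ 0. -0. -1.] [445.7   0.  313.7]
tip [587.5  85.6  91.9]
grip [581.7  73.9  74.7]
catch [516.   79.8  58.5] [511.4  79.9  59.7]
tab far top [570.  106.1  86.9]
rib far top [606.3 104.5  79.1]
```

```bash
python3 - <<'E'
from h import *
np.set_printoptions(precision=1,suppress=True)
a=wrist();im=a['img'];hsv=cv2.cvtColor(im,cv2.COLOR_RGB2HSV)
m=cv2.inRange(hsv,(105,150,90),(125,255,255))
for v in(165,180,200,220,300):
    r=np.where(m[v,150:450])[0]+150;A=onz(a,(r.min(),v),52);B=onz(a,(r.max(),v),52);print(v,r.min(),r.max(),A,B,np.linalg.norm(A-B))
r=np.where(m[:300,300])[0];print(r.min(),onz(a,(300,r.min()),52))
# tab 
o=cv2.inRange(hsv,(8,150,40),(22,255,255));n,l,st,c=cv2.connectedComponentsWithStats(o);print(st[1:][st[1:,4]>200])
b=snapshot("scene");T=cv2.cvtColor(b['img'],cv2.COLOR_RGB2HSV)
g=cv2.cvtColor(b['img'],cv2.COLOR_RGB2GRAY)
print(g[196:222:1,288:306])
cv2.imwrite("pics/g3.png",cv2.resize(im[140:380,180:460],(700,600),interpolation=cv2.INTER_CUBIC)[:,:,::-1])
E
```

```text
165 204 428 [535.5 137.   52. ] [642.4 129.4  52. ] 107.18894174443997
180 205 428 [534.9 129.8  52. ] [642.4 122.2  52. ] 107.80977296297758
200 207 426 [534.5 120.1  52. ] [641.5 112.5  52. ] 107.35060298833595
220 208 425 [533.5 110.1  52. ] [641.1 102.4  52. ] 107.87267998993259
300 334 419 [593.5  62.5  52. ] [638.2  59.3  52. ] 44.78293289145597
161 [581.4 135.6  52. ]
[[ 196  243   85  109 5454]]
[[ 10   5   9   9   9   8   8   6   6   7   7   8   9  14  50 102 132 143]
 [ 19  22  29  20  10   7   7   8  10   6  12  17  15  24  66 120 143 148]
 [ 56  62  72  47  17   8   7   8  16  19  21  27  25  30  76 126 145 148]
 [105 108 112  70  24   7   7  16  26  28  25  33  31  30  73 126 145 147]
 [138 140 130  80  29   7   8  19  33  32  28  36  33  28  66 123 144 148]
 [147 147 134  85  33  10   9  21  35  33  26  36  32  27  64 122 144 148]
 [148 147 135  85  33   9  11  21  35  33  26  35  34  28  65 122 145 147]
 [148 147 135  86  34  10  11  19  36  36  26  34  33  28  65 122 145 148]
 [148 147 136  94  43  14   9  21  36  35  28  35  35  27  61 119 143 148]
 [148 148 141 111 
[... 557 characters left out ...]
 43  27  20  14  13  14]
 [ 73  70  85  97  91  76  66  60  55  52  51  48  38  26  19  13  11  13]
 [ 62  60  71  79  70  57  51  50  49  49  50  49  40  28  20  14  10  13]
 [ 59  59  55  53  54  52  51  49  49  49  50  47  41  29  19  14  13  11]
 [ 58  56  46  39  42  45  47  46  48  48  49  46  39  27  20  16  13  12]
 [ 48  46  41  38  39  43  44  44  44  46  47  44  37  27  20  16  12  13]
 [ 48  49  47  41  39  42  44  42  42  44  42  42  38  27  20  18  14  13]
 [ 50  53  53  45  41  43  44  42  42  43  43  43  39  30  22  19  16  12]
 [ 48  49  50  45  42  43  43  42  43  43  42  42  40  38  29  20  13  11]
 [ 51  47  45  44  42  44  43  43  43  44  43  42  42  41  33  25  15  11]]
```

View pics/g3.png

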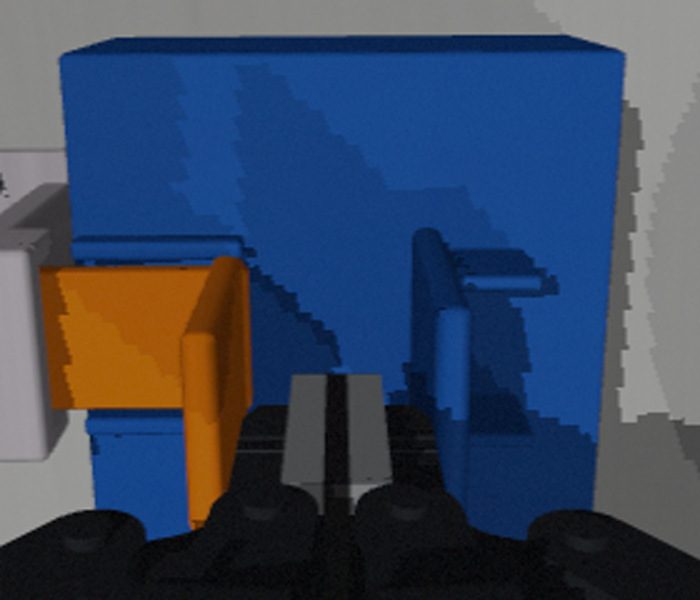

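Request:
apply_moves:
  plan:
    - {"x": 0, "y": 0, "z": 1, "ax": 0, "ay": 0, "az": 0, "claw": 0}
    - {"x": 0, "y": 0, "z": 0, "ax": 0, "ay": 0, "az": 0, "claw": 0}
    - {"x": 0, "y": 0, "z": 0, "ax": 0, "ay": 0, "az": 0, "claw": 0}
    - {"x": 0, "y": 0, "z": 0, "ax": 0, "ay": 0, "az": 0, "claw": 0}
    - {"x": 0, "y": 0, "z": 0, "ax": 0, "ay": 0, "az": 0, "claw": 0}
    - {"x": -0.1, "y": -0.2, "z": -2, "ax": 0, "ay": 0, "az": 0, "claw": 0}
    - {"x": 0, "y": 0, "z": -1.8, "ax": 0, "ay": 0, "az": 0, "claw": 0}
    - {"x": 0, "y": 0, "z": 0, "ax": 0, "ay": 0, "az": 0, "claw": 0}
  force: 40

```text
time_s: 6.48
ee_pos: [580.6, 78.5, 49.1]
tool_rot: [-0.001, 0.731, 0.682, -0.001]
force: [0.1, 0.8, -0.2]
grip_width: 85.2
grip_force: 0.0
```

Request:
apply_moves:
  plan:
    - {"x": 0, "y": 0, "z": 0, "ax": 0, "ay": 0, "az": 0, "claw": 60}
    - {"x": 0, "y": 0, "z": 0, "ax": 0, "ay": 0, "az": 0, "claw": 90}
    - {"x": 0, "y": 0, "z": 0, "ax": 0, "ay": 0, "az": 0, "claw": 110}
    - {"x": 0, "y": 0, "z": 0, "ax": 0, "ay": 0, "az": 0, "claw": 125}
    - {"x": 0, "y": 0, "z": 0, "ax": 0, "ay": 0, "az": 0, "claw": 130}
  force: 40

```text
time_s: 7.1
ee_pos: [583.6, 78.5, 51.6]
tool_rot: [0.001, 0.731, 0.682, 0.001]
force: [3.1, -0.4, 3.9]
grip_width: 42.1
grip_force: 5.8
```

Request:
apply_moves:
  plan:
    - {"x": 0, "y": 0, "z": 0, "ax": 0, "ay": 0, "az": 0, "claw": 255}
    - {"x": 0, "y": 0, "z": 0, "ax": 0, "ay": 0, "az": 0, "claw": 255}
    - {"x": 0, "y": 0, "z": 0, "ax": 0, "ay": 0, "az": 0, "claw": 255}
  force: 40

```text
time_s: 7.48
ee_pos: [586.2, 78.3, 53.5]
tool_rot: [0.003, 0.731, 0.682, 0.003]
force: [3.8, -1.7, 10.4]
grip_width: 33.6
grip_force: 40.1
```

```bash
python3 - <<'E'
from h import *
s=monitor.sense();print(s['ee_pos'],s['grip_width'],s['grip_force'],s['force'],s['time_s'])
a=wrist();b=snapshot("scene")
im=np.hstack([cv2.resize(a['img'],(480,360)),cv2.resize(b['img'][190:260,255:317],(320,360),interpolation=cv2.INTER_CUBIC)])
cv2.imwrite("pics/g4.png",im[:,:,::-1])
E
```

```text
[586.16626119  78.27104205  53.53732146] 33.568805698158805 40.09194552898407 [ 3.81352147 -1.72882319 10.41941281] 7.475
```

View pics/g4.png

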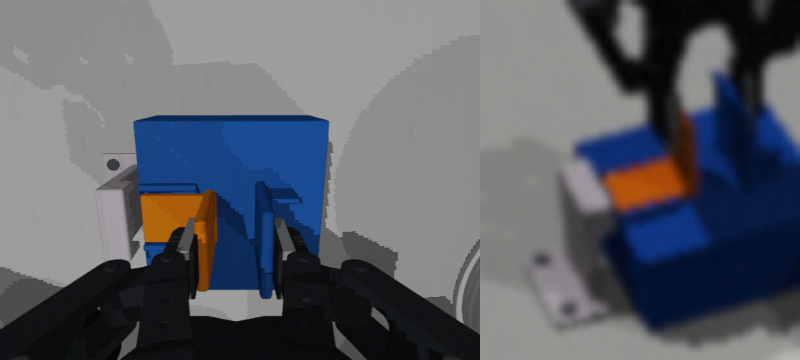

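Request:
apply_moves:
  plan:
    - {"x": 0, "y": 0, "z": 0.5, "ax": 0, "ay": 0, "az": 0, "claw": 255}
    - {"x": 0, "y": 0, "z": 1, "ax": 0, "ay": 0, "az": 0, "claw": 255}
    - {"x": 0, "y": 0, "z": 1, "ax": 0, "ay": 0, "az": 0, "claw": 255}
    - {"x": 0, "y": 0, "z": 1, "ax": 0, "ay": 0, "az": 0, "claw": 255}
    - {"x": 0, "y": 0, "z": 1, "ax": 0, "ay": 0, "az": 0, "claw": 255}
  force: 40

```text
time_s: 8.2
ee_pos: [584.0, 78.4, 95.9]
tool_rot: [0.001, 0.731, 0.682, 0.001]
force: [4.8, -1.4, -3.5]
grip_width: 33.2
grip_force: 40.7
```

Request:
apply_moves:
  plan:
    - {"x": 0, "y": 0, "z": 1, "ax": 0, "ay": 0, "az": 0, "claw": 255}
    - {"x": 0, "y": 0, "z": 1.5, "ax": 0, "ay": 0, "az": 0, "claw": 255}
    - {"x": 0, "y": 0, "z": 2, "ax": 0, "ay": 0, "az": 0, "claw": 255}
    - {"x": 0, "y": 0, "z": 2, "ax": 0, "ay": 0, "az": 0, "claw": 255}
    - {"x": 0, "y": 0, "z": 0, "ax": 0, "ay": 0, "az": 0, "claw": 255}
  force: 40

```text
time_s: 8.82
ee_pos: [582.2, 78.6, 162.3]
tool_rot: [0.0, 0.731, 0.682, 0.0]
force: [0.4, 0.4, -2.7]
grip_width: 33.1
grip_force: 41.2
```

```bash
python3 - <<'E'
from h import *
np.set_printoptions(precision=1,suppress=True)
s=monitor.sense();print(s['ee_pos'],s['grip_width'],s['force'],s['time_s'])
a=wrist();b=snapshot("scene");t=snapshot("top")
for n,q in zip("wst",(a,b,t)):
    print(n,[(k,r['pixel'],round(r['score'],2)) for k in("cover_grip","cover","mat") for r in mark_of(q,k)[:1]])
    for z in (60,90,100): print(z, onz(q,(mark_of(q,"cover") or [{"pixel":[0,0]}])[0]["pixel"],z))
g=[onz(q,mark_of(q,"mat")[0]["pixel"],0) for q in (b,t)];print(g)
m=cv2.inRange(cv2.cvtColor(t['img'],cv2.COLOR_RGB2HSV),(50,120,40),(75,255,255));r=cv2.minAreaRect(np.array([onz(t,(u,v),3)[:2] for v,u in zip(*np.where(m))],np.float32));print(r)
m=cv2.inRange(cv2.cvtColor(b['img'],cv2.COLOR_RGB2HSV),(50,120,40),(75,255,255));r=cv2.minAreaRect(np.array([onz(b,(u,v),3)[:2] for v,u in zip(*np.where(m))],np.float32));print(r)
im=np.hstack([cv2.resize(a['img'],(480,360)),cv2.resize(b['img'][180:270,240:320],(320,360),interpolation=cv2.INTER_CUBIC)])
cv2.imwrite("pics/g5.png",im[:,:,::-1])
E
```

```text
[582.2  78.6 162.3] 33.129570059979905 [ 0.4  0.4 -2.7] 8.825
w [('cover_grip', [295.9, 326.3], 0.68)]
60 [406.  235.1  60. ]
90 [426.3 225.4  90. ]
100 [433.1 222.2 100. ]
s [('cover_grip', [294.0, 180.7], 0.62), ('cover', [294.8, 207.9], 0.74), ('mat', [322.2, 374.6], 0.86)]
60 [600.9 134.2  60. ]
90 [584.7  96.3  90. ]
100 [579.3  83.6 100. ]
t [('cover_grip', [282.1, 236.0], 0.87), ('cover', [286.8, 233.8], 0.65), ('mat', [423.9, 278.8], 0.79)]
60 [579.3  78.7  60. ]
90 [578.3  76.7  90. ]
100 [578.  76. 100.]
[array([ 440.2, -345.9,    0. ]), array([ 446., -349.,    0.])]
((573.4087524414062, -176.79400634765625), (664.2955322265625, 1107.7581787109375), 51.635536193847656)
((440.8638916015625, 0.127227783203125), (894.0238647460938, 185.0030975341797), 89.62147521972656)
```

View pics/g5.png

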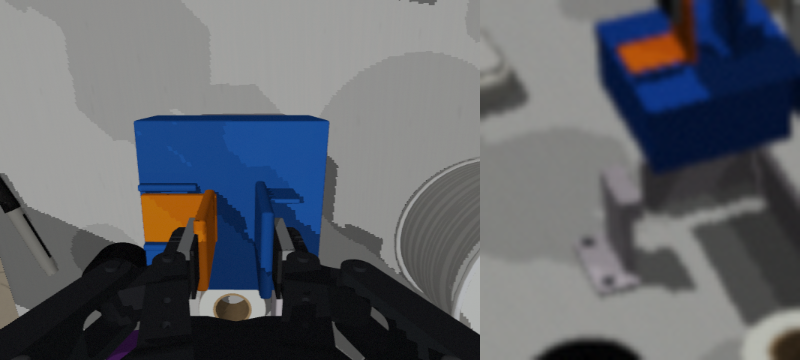

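Request:
apply_moves:
  plan:
    - {"x": -0.6, "y": -2, "z": 0, "ax": 0, "ay": 0, "az": 0, "claw": 255}
    - {"x": -1.3, "y": -4, "z": 0, "ax": 0, "ay": 0, "az": 0, "claw": 255}
    - {"x": -1.5, "y": -4.5, "z": 0, "ax": 0, "ay": 0, "az": 0, "claw": 255}
    - {"x": -1.5, "y": -4.5, "z": 0, "ax": 0, "ay": 0, "az": 0, "claw": 255}
    - {"x": -1.5, "y": -4.5, "z": 0, "ax": 0, "ay": 0, "az": 0, "claw": 255}
    - {"x": -1.5, "y": -4.5, "z": 0, "ax": 0, "ay": 0, "az": 0, "claw": 255}
    - {"x": -1.5, "y": -4.5, "z": 0, "ax": 0, "ay": 0, "az": 0, "claw": 255}
    - {"x": -1.5, "y": -4.5, "z": 0, "ax": 0, "ay": 0, "az": 0, "claw": 255}
    - {"x": -1.3, "y": -4, "z": 0, "ax": 0, "ay": 0, "az": 0, "claw": 255}
    - {"x": -1.3, "y": -4, "z": 0, "ax": 0, "ay": 0, "az": 0, "claw": 255}
    - {"x": -0.5, "y": -2, "z": 0, "ax": 0, "ay": 0, "az": 0, "claw": 255}
    - {"x": 0, "y": 0, "z": 0, "ax": 0, "ay": 0, "az": 0, "claw": 255}
  force: 40

```text
time_s: 11.48
ee_pos: [441.2, -352.9, 160.5]
tool_rot: [-0.0, 0.732, 0.681, 0.0]
force: [-0.1, 0.3, -1.3]
grip_width: 33.6
grip_force: 41.2
```

Request:
apply_moves:
  plan:
    - {"x": 0, "y": 0, "z": -2, "ax": 0, "ay": 0, "az": 0, "claw": 255}
    - {"x": 0, "y": 0, "z": -2.5, "ax": 0, "ay": 0, "az": 0, "claw": 255}
    - {"x": 0, "y": 0, "z": -2.5, "ax": 0, "ay": 0, "az": 0, "claw": 255}
    - {"x": 0, "y": 0, "z": -1, "ax": 0, "ay": 0, "az": 0, "claw": 255}
    - {"x": 0, "y": 0, "z": 0, "ax": 0, "ay": 0, "az": 0, "claw": 255}
    - {"x": 0, "y": 0, "z": 0, "ax": 0, "ay": 0, "az": 0, "claw": 255}
  force: 40

```text
time_s: 12.22
ee_pos: [442.9, -351.7, 81.8]
tool_rot: [0.001, 0.731, 0.682, 0.0]
force: [-0.2, 0.9, -2.2]
grip_width: 33.0
grip_force: 41.2
```

Request:
apply_moves:
  plan:
    - {"x": 0, "y": 0, "z": -0.8, "ax": 0, "ay": 0, "az": 0, "claw": 255}
    - {"x": 0, "y": 0, "z": -0.6, "ax": 0, "ay": 0, "az": 0, "claw": 255}
    - {"x": 0, "y": 0, "z": -0.5, "ax": 0, "ay": 0, "az": 0, "claw": 255}
    - {"x": 0, "y": 0, "z": -0.4, "ax": 0, "ay": 0, "az": 0, "claw": 255}
    - {"x": 0, "y": 0, "z": 0, "ax": 0, "ay": 0, "az": 0, "claw": 255}
  force: 40

```text
time_s: 12.85
ee_pos: [441.9, -351.2, 57.1]
tool_rot: [-0.0, 0.731, 0.682, 0.0]
force: [0.6, 0.2, -2.4]
grip_width: 32.9
grip_force: 41.2
```

Request:
apply_moves:
  plan:
    - {"x": 0, "y": 0, "z": -0.2, "ax": 0, "ay": 0, "az": 0, "claw": 255}
    - {"x": 0, "y": 0, "z": -0.2, "ax": 0, "ay": 0, "az": 0, "claw": 255}
    - {"x": 0, "y": 0, "z": 0, "ax": 0, "ay": 0, "az": 0, "claw": 255}
  force: 40

```text
time_s: 13.22
ee_pos: [442.8, -351.9, 56.0]
tool_rot: [0.001, 0.731, 0.682, -0.0]
force: [-1.1, 3.7, 11.8]
grip_width: 32.7
grip_force: 46.2
```

Request:
apply_moves:
  plan:
    - {"x": 0, "y": 0, "z": 0.1, "ax": 0, "ay": 0, "az": 0, "claw": 130}
    - {"x": 0, "y": 0, "z": 0, "ax": 0, "ay": 0, "az": 0, "claw": 110}
    - {"x": 0, "y": 0, "z": 0, "ax": 0, "ay": 0, "az": 0, "claw": 60}
    - {"x": 0, "y": 0, "z": 0, "ax": 0, "ay": 0, "az": 0, "claw": 10}
    - {"x": 0, "y": 0, "z": 0, "ax": 0, "ay": 0, "az": 0, "claw": 0}
  force: 40

```text
time_s: 13.85
ee_pos: [442.1, -351.5, 54.5]
tool_rot: [-0.0, 0.731, 0.682, 0.0]
force: [-1.4, -0.8, -0.3]
grip_width: 85.3
grip_force: 0.0
```

Request:
apply_moves:
  plan:
    - {"x": 0, "y": 0, "z": 2, "ax": 0, "ay": 0, "az": 0, "claw": 0}
    - {"x": 0, "y": 0, "z": 4, "ax": 0, "ay": 0, "az": 0, "claw": 0}
    - {"x": 0, "y": 0, "z": 5, "ax": 0, "ay": 0, "az": 0, "claw": 0}
    - {"x": 0, "y": 0, "z": 3, "ax": 0, "ay": 0, "az": 0, "claw": 0}
    - {"x": 0, "y": 0, "z": 0, "ax": 0, "ay": 0, "az": 0, "claw": 0}

```text
time_s: 14.48
ee_pos: [443.5, -352.9, 197.6]
tool_rot: [0.003, 0.731, 0.682, 0.0]
force: [0.8, 0.2, 0.6]
grip_width: 85.3
grip_force: 0.0
```

```bash
python3 - <<'E'
from h import *
np.set_printoptions(precision=1,suppress=True)
s=monitor.sense();print(s['ee_pos'],s['grip_width'],s['force'],s['time_s'])
a=wrist();b=snapshot("scene");t=snapshot("top")
for n,q in zip("wst",(a,b,t)):
    for k,z in(("cover",3),("mat",0),("cover_grip",88),("roll_center",18),("catch",66),("dispenser",0),("roll_home",18)):
        print(n,k,[(round(r['score'],2),onz(q,r['pixel'],z)[:2]) for r in mark_of(q,k)[:4]])
im=np.hstack([cv2.resize(a['img'],(480,360)),cv2.resize(t['img'][190:310,285:391],(320,360),interpolation=cv2.INTER_CUBIC)])
m=b['img'][180:400,230:430]
cv2.imwrite("pics/g6.png",np.vstack([im,np.hstack([cv2.resize(t['img'][190:270,250:410],(480,240)),cv2.resize(m,(320,240))])])[:,:,::-1])
E
```

```text
[ 443.5 -352.9  197.6] 85.32798256557919 [0.8 0.2 0.6] 14.475
w cover [(0.64, array([ 444.6, -354. ]))]
w mat []
w cover_grip [(0.83, array([ 444. , -352.6]))]
w roll_center [(0.96, array([ 626.3, -251.5]))]
w catch []
w dispenser []
w roll_home []
s cover [(0.91, array([ 440.8, -361.1]))]
s mat []
s cover_grip [(0.93, array([ 443.7, -353. ])), (0.4, array([ 531.4, -163.5]))]
s roll_center [(0.83, array([435.7, -45.7])), (0.74, array([ 427.8, -189.6])), (0.73, array([570.8, -91.9])), (0.65, array([ 626.7, -254.2]))]
s catch [(0.94, array([512.5,  75.4]))]
s dispenser [(0.61, array([585.4,  81. ]))]
s roll_home [(0.77, array([592.4,  73.6])), (0.21, array([534.7, 130.5]))]
t cover [(0.94, array([ 439.8, -357.1]))]
t mat []
t cover_grip [(0.57, array([ 447.9, -349.9]))]
t roll_center [(0.84, array([419.5, -51.7])), (0.75, array([563.4, -93.6])), (0.64, array([ 630.8, -246.6])), (0.58, array([ 435.3, -185.1]))]
t catch [(0.64, array([505.2,  85.2]))]
t dispenser [(0.63, array([584.1,  77.5]))]
t roll_home [(0.83, array([583.4,  86.3]))]
```

View pics/g6.png

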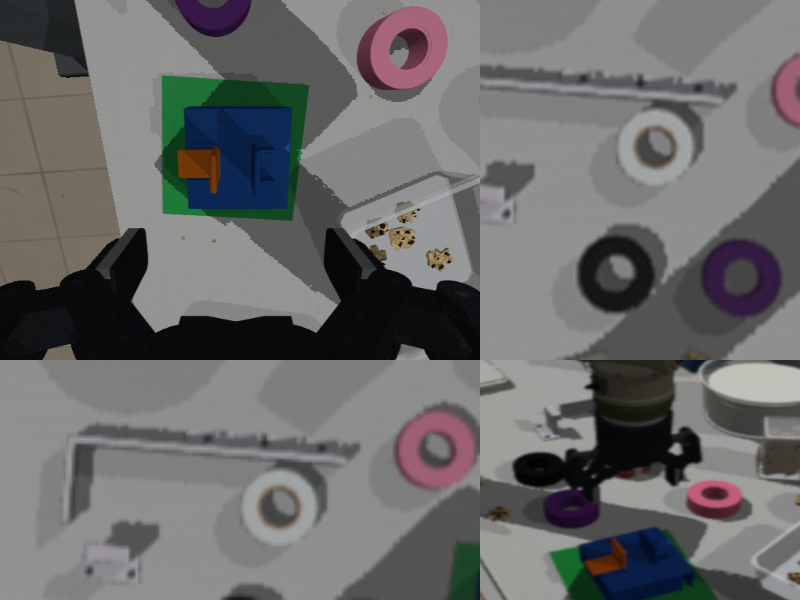

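Request:
apply_moves:
  plan:
    - {"x": 1, "y": 2, "z": 0, "ax": 0, "ay": 0, "az": -0.05, "claw": 255}
    - {"x": 2, "y": 4, "z": 0, "ax": 0, "ay": 0, "az": -0.05, "claw": 255}
    - {"x": 2.3, "y": 4.3, "z": 0, "ax": 0, "ay": 0, "az": -0.05, "claw": 255}
    - {"x": 2.3, "y": 4.3, "z": -2, "ax": 0, "ay": 0, "az": -0.05, "claw": 255}
    - {"x": 1.8, "y": 3.7, "z": -3, "ax": 0, "ay": 0, "az": -0.05, "claw": 255}
    - {"x": 1, "y": 2, "z": -4, "ax": 0, "ay": 0, "az": 0, "claw": 255}
    - {"x": 0, "y": 0, "z": -4, "ax": 0, "ay": 0, "az": 0, "claw": 255}
    - {"x": 0, "y": 0, "z": 0, "ax": 0, "ay": 0, "az": 0, "claw": 255}
  force: 40

```text
time_s: 16.68
ee_pos: [543.4, -146.9, 61.7]
tool_rot: [-0.003, 0.81, 0.586, -0.002]
force: [-0.1, 0.4, 0.4]
grip_width: 0.2
grip_force: 0.0
```

```bash
python3 - <<'E'
from h import *
np.set_printoptions(precision=1,suppress=True)
s=monitor.sense();print(s['ee_pos'],s['tool_rot'].round(3),s['grip_width'],s['force'],s['time_s'],s['joints'].round(2))
a=wrist();t=snapshot("top");im=a['img'];g=cv2.cvtColor(im,cv2.COLOR_RGB2GRAY)
for n,q in zip("wt",(a,t)):
    for k,z in(("roll_center",18),("roll_home",18),("dispenser",0),("catch",66)):
        print(n,k,[(round(r['score'],2),np.array(r['pixel']),onz(q,r['pixel'],z)[:2]) for r in mark_of(q,k)[:4]])
c=s['ee_pos'];print([proj(a,[c[0],c[1],c[2]+d]) for d in(-8,10,28)])
print(g[180:400:8,270:370:8])
E
```

```text
[ 543.4 -146.9   61.7] [-0.   0.8  0.6 -0. ] 0.23488629659445018 [-0.1  0.4  0.4] 16.675 [-0.4  0.4 -0.2  1.  -0.   1.5]
w roll_center [(0.94, array([500.5, 372.7]), array([ 628.2, -250.8])), (0.84, array([ 59., 157.]), array([435.5, -52.4])), (0.64, array([157.3, 363.7]), array([ 433.1, -180.5]))]
w roll_home []
w dispenser []
w catch []
t roll_center [(0.7, array([342.9, 238.8]), array([567.5, -93. ])), (0.49, array([394.5, 217.7]), array([ 635.2, -252.5]))]
t roll_home []
t dispenser [(0.9, array([291.5, 232.5]), array([585.5,  68. ]))]
t catch [(0.89, array([288.8, 255.6]), array([513.8,  71.3])), (0.44, array([213.9, 188.7]), array([712.2, 300.4]))]
[array([312.4, 283.4]), array([312. , 299.3]), array([311.4, 318.9])]
[[184 185 185 128  46  46  49  67  72  73 129 185 184]
 [184 184 184 184 124 127 115 118 131 126 184 184 184]
 [184 184 185 185 184 185 184 184 184 184 184 184 184]
 [185 185 184 184 184 184 185 185 184 184 184 184 184]
 [164 169 184 184 185 185 185 185 184 185 185 185 185]
 [101 102 164 179 185 185 184 185 184 185 184 101 100]
 [101 100 101 101 100 164 163 163 165
[... 473 characters left out ...]
01  59  32  22  59 102 103 101 101 100]
 [100  12  13  29  60  19  17  58  40  12  11 102 101]
 [102  17  15  44  58   5  15  76  69  13  17 100 101]
 [102  14  11  59  59  15  15  77  76  14  18 101 100]
 [101  13  16  58  59  11  19  77  77  14  16 102 101]
 [ 10  17  15  13  18  14  17  22  19  16  17  16 102]
 [ 15  17  15  18  16  16  14  21  20  23  18  21  37]
 [ 12  18   9  10  13  18  13  14  15  20  20  14  18]
 [ 17  13  15  14  15  17  15  15  17  15  10  16  16]
 [ 17  14  13  11  12  17  18  14  12  13  13  14  17]
 [ 19  19  20  18   9  16  13  10  20  18  20  19  16]
 [ 11  17  17  12  13  19  15  12  18  20  21  21  18]
 [ 21  19  17  11  18  20  18  12  25  19  17  16  31]]
```

```bash
python3 - <<'E'
from h import *
np.set_printoptions(precision=1,suppress=True)
s=monitor.sense();a=wrist();im=a['img']
q=s['tool_rot'];r=R.from_quat([q[1],q[2],q[3],q[0]]);c=s['ee_pos'];print(r.as_matrix()[:,0].round(3))
for z in(8,0,-10,-20,-30,-36):print(z,proj(a,c+r.apply([11,0,z])))
g=cv2.cvtColor(im,cv2.COLOR_RGB2GRAY)
print(g[276:300:2,290:345:5])
# roll: nonfloor contour above v=215
print(im[150:206:4,[300,315,330]].tolist())
hsv=cv2.cvtColor(im,cv2.COLOR_RGB2HSV)
E
```

```text
[ 0.3  0.9 -0. ]
8 [312.3 261.3]
0 [312.2 267.1]
-10 [312.1 275.2]
-20 [311.9 284.3]
-30 [311.8 294.5]
-36 [311.7 301.3]
[[100 101 100 101  99 100 101 100 101 100 101]
 [101 100  99 101 101 102 100  99 100 100 101]
 [101 100 101 101  99 102 100  99 100 101 101]
 [101  99 100 100  99  99  99 100 100 100  99]
 [100 100 101 101 101  99 100 100 101 102 101]
 [100 100 102 101 101  99 101 101  99 101 100]
 [100 101 101 100 100 100 101 101 100 100 101]
 [ 99 102  58  58  40  14  58  59  59 100 100]
 [101 101  56  59  37  10  58  58  76 100 101]
 [100  98  58  58  28  11  59  58  76 100 100]
 [101  97  60  58  26  14  57  59  76 101 100]
 [100  95  59  57  29   9  58  65  76 101 100]]
[[[82, 82, 81], [148, 147, 146], [148, 148, 146]], [[80, 81, 81], [148, 147, 146], [147, 148, 146]], [[81, 82, 81], [147, 147, 145], [147, 147, 146]], [[82, 82, 80], [147, 147, 145], [147, 148, 146]], [[81, 81, 82], [148, 147, 146], [146, 147, 146]], [[82, 82, 82], [149, 149, 147], [146, 147, 146]], [[60, 49, 35], [111, 112, 110], [85, 70, 50]], [[56, 46, 32], [76, 62, 45], [88, 71, 52]], [[115, 96, 69], [76, 64, 45], [147, 124, 90]], [[145, 122, 88], [140, 117, 83], [146, 122, 88]], [[182, 184, 182], [147, 124, 90], [182, 184, 182]], [[182, 185, 182], [182, 185, 183], [182, 184, 183]], [[182, 185, 182], [182, 185, 183], [181, 184, 182]], [[182, 184, 182], [182, 185, 183], [182, 184, 183]]]
```

```bash
python3 - <<'E'
from h import *
np.set_printoptions(precision=1,suppress=True)
a=wrist();im=a['img'];g=cv2.cvtColor(im,cv2.COLOR_RGB2GRAY)
m=((g>174)).astype(np.uint8);n,l,st,c=cv2.connectedComponentsWithStats(m);k=l[205,315];print(st[k])
cs,_=cv2.findContours((l==k).astype(np.uint8),cv2.RETR_EXTERNAL,cv2.CHAIN_APPROX_NONE)
P=np.array([onz(a,p[0],36)[:2] for p in cs[0]])
from scipy.optimize import least_squares
f=least_squares(lambda q:np.hypot(P[:,0]-q[0],P[:,1]-q[1])-q[2],[567,-90,39.5],loss='soft_l1',f_scale=1);print(f.x,np.abs(f.fun).mean())
f=least_squares(lambda q:np.hypot(P[:,0]-q[0],P[:,1]-q[1])-39.5,[567,-90],loss='soft_l1',f_scale=1);print(f.x,np.abs(f.fun).mean())
E
```

```text
[  235    57   161   166 13592]
[567.5 -89.4  38.1] 0.1371505454540391
[567.4 -89.5] 1.351281326337376
```

Request:
apply_moves:
  plan:
    - {"x": 0, "y": -0.8, "z": -2, "ax": 0, "ay": 0, "az": 0, "claw": 255}
    - {"x": 0, "y": 0, "z": -2, "ax": 0, "ay": 0, "az": 0, "claw": 255}
    - {"x": 0, "y": 0, "z": -1.5, "ax": 0, "ay": 0, "az": 0, "claw": 255}
    - {"x": 0, "y": 0, "z": -0.5, "ax": 0, "ay": 0, "az": 0, "claw": 255}
    - {"x": 0, "y": 0, "z": 0, "ax": 0, "ay": 0, "az": 0, "claw": 255}

```text
time_s: 17.9
ee_pos: [546.1, -156.4, 4.5]
tool_rot: [-0.0, 0.811, 0.585, -0.0]
force: [-1.1, -0.3, -0.9]
grip_width: 0.0
grip_force: 0.0
```

Request:
apply_moves:
  plan:
    - {"x": 0, "y": 0, "z": -1, "ax": 0, "ay": 0, "az": 0, "claw": 255}
    - {"x": 0, "y": 0, "z": -0.4, "ax": 0, "ay": 0, "az": 0, "claw": 255}
    - {"x": 0, "y": 0, "z": 0, "ax": 0, "ay": 0, "az": 0, "claw": 255}

```text
time_s: 18.27
ee_pos: [545.8, -156.3, -9.7]
tool_rot: [-0.0, 0.811, 0.585, -0.0]
force: [-0.1, -0.8, -0.2]
grip_width: -0.1
grip_force: 0.0
```

Request:
apply_moves:
  plan:
    - {"x": 0.05, "y": 0.7, "z": 0, "ax": 0, "ay": 0, "az": 0, "claw": 255}
    - {"x": 0.05, "y": 0.7, "z": 0, "ax": 0, "ay": 0, "az": 0, "claw": 255}
    - {"x": 0.05, "y": 0.6, "z": 0, "ax": 0, "ay": 0, "az": 0, "claw": 255}
    - {"x": 0.1, "y": 0.6, "z": 0, "ax": 0, "ay": 0, "az": 0, "claw": 255}
    - {"x": 0.1, "y": 0.6, "z": 0, "ax": 0, "ay": 0, "az": 0, "claw": 255}
    - {"x": 0.1, "y": 0.6, "z": 0, "ax": 0, "ay": 0, "az": 0, "claw": 255}
    - {"x": 0.1, "y": 0.6, "z": 0, "ax": 0, "ay": 0, "az": 0, "claw": 255}

```text
time_s: 19.15
ee_pos: [551.9, -112.3, -9.2]
tool_rot: [0.0, 0.811, 0.585, 0.0]
force: [-0.2, -2.1, 1.0]
grip_width: 0.5
grip_force: 0.9
```

```bash
cat >> h.py <<'E'
def roll(seed):
    from scipy.optimize import least_squares
    a=wrist();g=cv2.cvtColor(a['img'],cv2.COLOR_RGB2GRAY);s=monitor.sense()
    m=(g>174).astype(np.uint8);n,l,st,c=cv2.connectedComponentsWithStats(m)
    for k in np.argsort(-st[1:,4])[:3]+1:
        cs,_=cv2.findContours((l==k).astype(np.uint8),cv2.RETR_EXTERNAL,cv2.CHAIN_APPROX_NONE)
        P=np.array([onz(a,p[0],36)[:2] for p in cs[0]])
        f=least_squares(lambda q:np.hypot(P[:,0]-q[0],P[:,1]-q[1])-38.1,seed,loss='soft_l1',f_scale=1)
        d=f.x-[584,79.5];y=-.068;print(st[k][:5],"roll",f.x.round(1),"res",np.median(np.abs(f.fun)).round(2),"disp",np.round([d[0]*np.cos(y)+d[1]*np.sin(y),-d[0]*np.sin(y)+d[1]*np.cos(y)],1))
    for r in mark_of(a,"roll_center")[:4]: print(round(r['score'],2),np.array(r['pixel']).round(),onz(a,r['pixel'],18)[:2].round(1))
    print(s['ee_pos'].round(1),s['force'].round(1),s['time_s'])
    return a
E
python3 -c "
from h import *
a=roll([570,-60])"
```

```text
[ 551.9 -111.5   -9.3] [-0.2 -0.1  1.4] 19.2
```

```bash
cat > r2.py <<'E'
from h import *
def D(w):
    d=np.array(w[:2])-[584,79.5];y=-.068;return np.round([d[0]*np.cos(y)+d[1]*np.sin(y),-d[0]*np.sin(y)+d[1]*np.cos(y)],1)
s=monitor.sense();print(s['ee_pos'].round(1),D(s['ee_pos']),s['force'].round(1),s['time_s'])
for n in("wrist","scene","top"):
    q=wrist() if n=="wrist" else snapshot(n)
    for r in mark_of(q,"roll_center")[:5]:
        w=onz(q,r['pixel'],18)
        if w[0]>500 and w[1]>-200: print(n,round(r['score'],2),np.round(r['pixel']),w.round(1),D(w))
    for r in recognise(q,"label_roll")[:5]:
        w=onz(q,r['pixel'],30)
        if w[0]>500 and w[1]>-200: print(n,"rec",round(r['score'],2),np.round(r['pixel']),D(w))
    if n=="wrist":
        print("max",q['img'].max(), (q['img'].min(2)>140).sum())
        cv2.imwrite("pics/w9.png",q['img'][:,:,::-1])
E
python3 r2.py
```

```text
[ 551.8 -111.6   -9.4] [ -19.2 -192.9] [ 0.3 -0.4 -0.9] 19.25
wrist rec 0.89 [363. 212.] [   8.  -154.3]
max 163 38471
scene 0.49 [320. 266.] [574.6 -70.8  18. ] [   0.8 -150.6]
scene 0.46 [297. 232.] [582.1  80.4  18. ] [-2.   0.8]
scene rec 0.64 [310. 270.] [ -31.3 -166.4]
top 0.53 [335. 240.] [563.4 -68.5  18. ] [ -10.5 -149. ]
top rec 0.66 [330. 231.] [  16.8 -130.6]
```

Request:
apply_moves:
  plan:
    - {"x": 0.1, "y": 0.6, "z": 0, "ax": 0, "ay": 0, "az": 0, "claw": 255}
    - {"x": 0.1, "y": 0.7, "z": 0, "ax": 0, "ay": 0, "az": 0, "claw": 255}
    - {"x": 0.1, "y": 0.7, "z": 0, "ax": 0, "ay": 0, "az": 0, "claw": 255}
    - {"x": 0.1, "y": 0.7, "z": 0, "ax": 0, "ay": 0, "az": 0, "claw": 255}
    - {"x": 0.1, "y": 0.7, "z": 0, "ax": 0, "ay": 0, "az": 0, "claw": 255}
    - {"x": 0.1, "y": 0.7, "z": 0, "ax": 0, "ay": 0, "az": 0, "claw": 255}
    - {"x": 0.1, "y": 0.7, "z": 0, "ax": 0, "ay": 0, "az": 0, "claw": 255}
    - {"x": 0.05, "y": 0.7, "z": 0, "ax": 0, "ay": 0, "az": 0, "claw": 255}
    - {"x": 0, "y": 0, "z": 0, "ax": 0, "ay": 0, "az": 0, "claw": 255}

```text
time_s: 20.82
ee_pos: [559.4, -56.7, -9.3]
tool_rot: [-0.0, 0.81, 0.586, 0.0]
force: [0.9, -0.6, 0.0]
grip_width: 0.2
grip_force: 0.0
```

```bash
cat >> r2.py <<'E'
from scipy.optimize import least_squares
q=wrist();g=q['img'].min(2);sp=np.ptp(q['img'].astype(int),axis=2)
hi=g.max();m=((g>hi-14)&(sp<10)).astype(np.uint8);n,l,st,c=cv2.connectedComponentsWithStats(m)
for k in np.argsort(-st[1:,4])[:3]+1:
    cs,_=cv2.findContours((l==k).astype(np.uint8),cv2.RETR_EXTERNAL,cv2.CHAIN_APPROX_NONE)
    P=np.array([onz(q,p[0],36)[:2] for p in cs[0]])
    f=least_squares(lambda q:np.hypot(P[:,0]-q[0],P[:,1]-q[1])-38.1,s['ee_pos'][:2]+[10,45],loss='soft_l1',f_scale=1)
    print(hi,st[k],f.x.round(1),D(f.x),np.median(np.abs(f.fun)).round(2))
E
python3 r2.py
```

```text
[559.4 -56.7  -9.3] [ -15.3 -137.6] [ 0.9 -0.6  0. ] 20.825
wrist rec 0.89 [369. 208.] [ 14.2 -98.2]
max 157 26230
scene 0.47 [309. 253.] [573.9 -11.8  18. ] [ -3.9 -91.8]
scene rec 0.62 [313. 257.] [  -5.9 -122.5]
top 0.49 [319. 233.] [583.5 -17.3  18. ] [  6.1 -96.6]
top rec 0.61 [311. 231.] [ 10.3 -73.3]
155 [  210    51   249   253 25777] [582.2 -10. ] [  4.3 -89.4] 2.17
155 [ 32  35  65  39 940] [547.3  78.6] [-36.5  -3.4] 1.45
155 [77 49  1  2  2] [492.5  67.3] [-90.4 -18.3] 0.0
```

Request:
apply_moves:
  plan:
    - {"x": 0.1, "y": 0.6, "z": 0, "ax": 0, "ay": 0, "az": 0, "claw": 255}
    - {"x": 0.1, "y": 0.8, "z": 0, "ax": 0, "ay": 0, "az": 0, "claw": 255}
    - {"x": 0.1, "y": 0.8, "z": 0, "ax": 0, "ay": 0, "az": 0, "claw": 255}
    - {"x": 0.1, "y": 0.8, "z": 0, "ax": 0, "ay": 0, "az": 0, "claw": 255}
    - {"x": 0.05, "y": 0.8, "z": 0, "ax": 0, "ay": 0, "az": 0, "claw": 255}
    - {"x": 0.05, "y": 0.8, "z": 0, "ax": 0, "ay": 0, "az": 0, "claw": 255}
    - {"x": 0.05, "y": 0.8, "z": 0, "ax": 0, "ay": 0, "az": 0, "claw": 255}
    - {"x": 0.05, "y": 0.8, "z": 0, "ax": 0, "ay": 0, "az": 0, "claw": 255}
    - {"x": 0.05, "y": 0.8, "z": 0, "ax": 0, "ay": 0, "az": 0, "claw": 255}
    - {"x": 0.05, "y": 0.8, "z": 0, "ax": 0, "ay": 0, "az": 0, "claw": 255}
    - {"x": 0, "y": 0, "z": 0, "ax": 0, "ay": 0, "az": 0, "claw": 255}

```text
time_s: 22.7
ee_pos: [566.3, 21.4, -9.4]
tool_rot: [-0.0, 0.81, 0.586, 0.0]
force: [0.8, -0.9, 0.1]
grip_width: -0.1
grip_force: 0.0
```

Request:
apply_moves:
  plan:
    - {"x": 0.02, "y": 0.4, "z": 0, "ax": 0, "ay": 0, "az": 0, "claw": 255}
    - {"x": 0.02, "y": 0.4, "z": 0, "ax": 0, "ay": 0, "az": 0, "claw": 255}
    - {"x": 0.02, "y": 0.3, "z": 0, "ax": 0, "ay": 0, "az": 0, "claw": 255}
    - {"x": 0, "y": 0, "z": 0, "ax": 0, "ay": 0, "az": 0, "claw": 255}

```text
time_s: 23.2
ee_pos: [566.8, 31.9, -9.4]
tool_rot: [-0.0, 0.811, 0.586, 0.0]
force: [0.7, 0.1, 0.4]
grip_width: -0.0
grip_force: 0.0
```

```bash
python3 r2.py
```

```text
[566.8  31.9  -9.4] [-13.9 -48.7] [0.7 0.1 0.4] 23.2
wrist rec 0.75 [361. 213.] [ 12.8 -10.2]
max 165 45322
scene 0.75 [299. 233.] [585.   73.5  18. ] [ 1.4 -6. ]
scene rec 0.56 [307. 236.] [ 11.1 -37.4]
162 [  204    55   249   252 25035] [587.7  78.7] [ 3.8 -0.6] 1.62
162 [ 135    0  188   60 1663] [574.   95.1] [-11.1  14.9] 2.18
162 [ 451    0   52  331 1577] [601.   73.2] [17.4 -5.1] 5.68
```

Near home; creep until the end stop pushes back.

Request:
apply_moves:
  plan:
    - {"x": 0.02, "y": 0.2, "z": 0, "ax": 0, "ay": 0, "az": 0, "claw": 255}
    - {"x": 0.02, "y": 0.2, "z": 0, "ax": 0, "ay": 0, "az": 0, "claw": 255}
    - {"x": 0, "y": 0, "z": 0, "ax": 0, "ay": 0, "az": 0, "claw": 255}

```text
time_s: 24.08
ee_pos: [567.1, 35.7, -9.4]
tool_rot: [-0.0, 0.811, 0.586, -0.0]
force: [-0.5, -0.6, 1.0]
grip_width: -0.1
grip_force: 0.4
```

Request:
apply_moves:
  plan:
    - {"x": 0.02, "y": 0.2, "z": 0, "ax": 0, "ay": 0, "az": 0, "claw": 255}
    - {"x": 0, "y": 0, "z": 0, "ax": 0, "ay": 0, "az": 0, "claw": 255}

```text
time_s: 24.32
ee_pos: [567.1, 36.5, -9.4]
tool_rot: [0.001, 0.811, 0.585, -0.001]
force: [-0.7, -5.4, 1.3]
grip_width: 0.3
grip_force: 2.5
```

Request:
apply_moves:
  plan:
    - {"x": 0.02, "y": 0.2, "z": 0, "ax": 0, "ay": 0, "az": 0, "claw": 255}
    - {"x": 0, "y": 0, "z": 0, "ax": 0, "ay": 0, "az": 0, "claw": 255}

```text
time_s: 24.58
ee_pos: [567.1, 36.6, -9.3]
tool_rot: [0.002, 0.811, 0.585, -0.002]
force: [-2.7, -10.4, 2.1]
grip_width: -0.1
grip_force: 5.6
```

Request:
apply_moves:
  plan:
    - {"x": -0.1, "y": -1, "z": 0, "ax": 0, "ay": 0, "az": 0, "claw": 255}
    - {"x": -0.2, "y": -2, "z": 0, "ax": 0, "ay": 0, "az": 0, "claw": 255}
    - {"x": -0.2, "y": -2, "z": 2, "ax": 0, "ay": 0, "az": 0, "claw": 255}
    - {"x": 0, "y": 0, "z": 5, "ax": 0, "ay": 0, "az": 0, "claw": 255}
    - {"x": 0, "y": 0, "z": 5, "ax": 0, "ay": 0, "az": 0, "claw": 255}
    - {"x": 0, "y": 0, "z": 5, "ax": 0, "ay": 0, "az": 0, "claw": 255}
    - {"x": 0, "y": 0, "z": 0, "ax": 0, "ay": 0, "az": 0, "claw": 255}

```text
time_s: 25.45
ee_pos: [565.6, -11.7, 165.5]
tool_rot: [0.003, 0.811, 0.585, 0.003]
force: [0.6, 0.8, 0.4]
grip_width: 0.0
grip_force: 0.0
```

```bash
python3 r2.py; python3 - <<'E'
from h import *
for n in("scene","top"):
    q=snapshot(n)
    for k,z in(("cover",3),("cover_grip",88),("roll_home",18)):print(n,k,[(round(r['score'],2),onz(q,r['pixel'],z).round(1)) for r in mark_of(q,k)[:2]])
q=wrist();print([(round(r['score'],2),onz(q,r['pixel'],18).round(1)) for r in mark_of(q,"roll_home")[:2]])
# gaps: fence and stop inner edges near roll along dispenser axes
y=-.068;ex=np.array([np.cos(y),np.sin(y)]);ey=np.array([-np.sin(y),np.cos(y)]);o=np.array([584,79.5])
g=cv2.cvtColor(q['img'],cv2.COLOR_RGB2GRAY)
for nm,f in(("x",lambda t:o+4*ex*0+ex*t+ey*4),("y",lambda t:o+ey*t+ex*4)):
    print(nm,[(t,int(g[tuple(np.round(proj(q,[*f(t),40])).astype(int)[::-1])])) for t in range(26,60,2)])
E
```

```text
[565.6 -11.7 165.5] [-12.1 -92.3] [0.6 0.8 0.4] 25.45
wrist rec 0.63 [293.  66.] [ 3.7 19.4]
max 165 55717
scene 0.69 [301. 231.] [593.4  79.5  18. ] [9.3 0.7]
scene 0.64 [298. 234.] [581.2  73.9  18. ] [-2.4 -5.8]
scene rec 0.69 [298. 230.] [-3.2 -6.7]
top 0.72 [287. 235.] [577.5  82.1  18. ] [-6.7  2.2]
top rec 0.53 [282. 229.] [10.  17.3]
162 [ 252   24  111  121 6579] [588.5  83.1] [4.2 3.8] 0.44
162 [ 353    0   61  264 1232] [604.8  35.5] [ 23.7 -42.5] 13.73
162 [ 180   84   40   68 1011] [476.7  83.7] [-107.4   -3.1] 4.59
scene cover [(0.85, array([ 441.7, -357.1,    3. ]))]
scene cover_grip [(0.74, array([ 418. , -401.9,   88. ])), (0.68, array([ 439.1, -355.6,   88. ]))]
scene roll_home []
top cover [(0.57, array([ 433.4, -369.3,    3. ]))]
top cover_grip []
top roll_home [(0.65, array([584.4,  76. ,  18. ])), (0.55, array([584.9,  89.4,  18. ]))]
[]
x [(26, 107), (28, 162), (30, 162), (32, 161), (34, 162), (36, 162), (38, 162), (40, 152), (42, 148), (44, 82), (46, 150), (48, 152), (50, 149), (52, 76), (54, 85), (56, 85), (58, 84)]
y [(26, 161), (28, 161), (30, 162), (32, 162), (34, 162), (36, 162), (38, 161), (40, 103), (42, 59), (44, 88), (46, 142), (48, 153), (50, 154), (52, 127), (54, 127), (56, 127), (58, 7)]
```

```bash
python3 -c "
from h import *
print(job.hand_in())"
```

```text
the job is handed in; nothing more can be done
None
```

The job is handed in, and the call returned no verdict. By my last measurements the cover stands on the mat, about 5 mm off its middle, and the label roll is within about 1 mm of its home point, after pressing against the end stop. The cookie boxes were never approached.

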